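# Snap a rechargeable cell into a charging cradle

## Task

Take the blue rechargeable cell out of the white two-place stand and load it in the charging cradle: slip its plain steel end under the roof against the spring contact and push the spring back, then press the other end (white ring) down until the red catch snaps over it. Be gentle: press with no more than about 25 N, do not drive the spring contact to its stop, and leave the orange cell and everything else where it is.

Things in the scene. Friction and masses are not known exactly. Their poses are not given: they have to be found in the camera images.
- blue_cell: the cell to load: smooth blue cylinder, 18.4 mm diameter, 65 mm long, about 47 g. Origin at its centre; x axis along it from the plain steel end (x = -32.5 mm) to the end with white ring and brass disc (x = +32.5 mm). It lies level in one place of the stand; in the middle 36 mm of its length nothing higher than 7 mm stands under or beside it: grip it there across its diameter from above.
- blue_cell_ring_end (a point): centre of the blue cell's white-ring end face.
- orange_cell: the same cell in orange, in the other place of the stand; it stays there. Origin and axes as for the blue cell.
- stand: fixed white two-place cell stand, 68 x 124 mm. Origin at the centre of its underside, z up. Places at y = +37.5 and -37.5 mm, each of two V saddles (8 mm wide, at x = -23 and +23 mm, up to 28 mm high) that carry a cell along x, its axis 30 mm above the underside, white-ring end at +x. Which cell is in which place varies.
- cradle: fixed charging cradle, 128 x 50 mm, base 8 mm high. Origin at the centre of its underside, x from the spring contact (-x end, roofed housing, farther from the robot) to the red catch (+x end, nearer), z up. Its grey bed (two V saddles, end wall and catch in one) is clamped anywhere from 0 to 5 mm above the bed heights given here; that height is not measured: feel for it. Friction about 0.2.
- cradle_seat (a point): where the loaded cell's centre belongs: x = 0, y = 0, z = 30 mm in the cradle's frame plus the bed's unknown 0 to 5 mm; the cell lies along the cradle's x, ring end at +x. Right-angled V saddles, tops 2 mm under the cell's axis: at the plain end from x = -27 to -15 mm, at the ring end from +19 to +27 mm; between them the bed is 9 mm high (plus 0 to 5), 26 mm wide.
- cradle_roof_edge (a point): middle of the lower edge of the housing's roof (not on the bed): x = -27.5 mm, z = 52 mm in the cradle's frame; roof 4 mm thick, cheeks 24 mm apart. The loaded cell's plain end lies 5 mm under the roof, so a level cell cannot be lowered in: the plain end goes in first, tilted 20 to 30 degrees with the ring end up.
- cradle_spring (a point): centre of the face of the unpressed spring contact (not on the bed): x = -27.5 mm, z = 32.5 mm in the cradle's frame. Brass disc, 14 mm diameter, that yields towards -x.
- cradle_wall (a point): end wall at the catch end, top edge of the face that the loaded cell's ring end bears on: x = +32.5 mm, z = 38 mm in the cradle's frame plus the bed's 0 to 5 mm.
- cradle_catch_nose (a point): lower edge of the tip of the shut catch: x = +29 mm, z = 40 mm in the cradle's frame plus the bed's 0 to 5 mm; 3.5 mm over the loaded cell's end, 0.8 mm above it. Red slider 14 mm wide, 4.5 mm high, thumb tab 7.5 mm higher behind. Its nose slopes: a cell end pressed down pushes it back; it springs over the end only when the cell is right down.
- contact (a joint): travel of the spring contact in m: 0 out, grows as it is pushed towards -x of the cradle, solid stop at 0.014. It pushes back with 3 N at once and 1 N more for each mm. About 0.005 with the cell loaded; about 0.008 to 0.012 lets the ring end of the tilted cell come down past the nose of the catch; with less it rides up on the catch.
- catch (a joint): travel of the catch in m: 0 shut, grows as the nose is pushed back towards +x of the cradle, stop at 0.007; 7.5 N at once and 1.5 N more for each mm. A push of 5 to 15 N straight down on top of the cell, 24 mm from the end wall, snaps it in; then it is on the saddles and the force rises at once. Press with no more than about 25 N.
- green_vial: white vial with green cap, 40 mm diameter, 58 mm high; origin at the centre of its underside. Bystander.
- notes: yellow pad of sticky notes, 39 x 52 x 9 mm; origin at the centre of its underside. Bystander.
- plate_dish: closed Petri dish with beige agar, 92 mm diameter, 15 mm high; origin at the centre of its underside. Bystander.
- pick_jar: clear jar of wooden picks, 51 mm diameter, 78 mm high; origin at the centre of its underside. Bystander.
Mind the look-alikes: they are no part of the job. Leave any green look-alike of the blue_cell alone.

How it is judged:
On the way:
1. the plain end of the blue cell has pushed the spring contact back at least 4 mm while the ring end is still raised (value of joint contact above 0.004 m and angle between blue_cell's own x axis and vertical below 1.45 rad), for 0.1 s.
At the end, for the whole second after the job is handed in: Blue cell right down on the bed, ring end at the catch: centre within 2 mm along and 1.5 mm across of the seat, 28.8 to 36.2 mm above the underside, axis within 0.02 rad of the cradle's; spring contact pushed back at least 3.5 mm, catch shut over the cell (within 0.5 mm), cell at rest (x of blue_cell in the frame of cradle between -0.002 and 0.002 m and y of blue_cell in the frame of cradle between -0.0015 and 0.0015 m and z of blue_cell in the frame of cradle between 0.0288 and 0.0362 m and angle between the x axis of blue_cell and the x axis of cradle, either way round below 0.02 rad and distance between blue_cell_ring_end and cradle_catch_nose below 0.02 m and value of joint contact above 0.0035 m and value of joint catch below 0.0005 m and linear speed of blue_cell below 0.01 m/s); the robot touches nothing.
It fails at once if the spring contact is driven to its stop (13.5 mm of 14) (value of joint contact above 0.0135 m).
It fails at once if the cradle is forced: its contacts with everything add up to more than 75 N (a loaded cell makes 17 to 26 N by itself; pressing it down with 25 N makes about 60 N) (contact force between cradle and anything else above 75 N).
It fails at once if the orange cell is moved more than 10 mm (distance of orange_cell from where it was at the start of the episode above 0.01 m).
It fails at once if a bystander is moved more than 20 mm (distance of any of green_vial, notes, plate_dish, pick_jar from where it was at the start of the episode above 0.02 m).
It also fails if it takes over 54 s, if anything falls off the work surface, if the arm or the gripper's body presses on something with over 40 N, if the wrist force passes 120 N, or if a joint passes its speed limit or range.

## Robot

A 7-joint arm with a two-finger parallel gripper is mounted at the origin on a cart in front of the work surface, level with it; the furniture and walls round the work are solid. World frame = base frame: x ahead of the robot, y to its left, z up, the work surface at z = 0. Lengths are in m, angles in rad, forces in N, time in s.
With the tool pointing down it reaches from about 0.4 to 0.85 m from the base axis. Payload 4.5 kg.
Tool frame: the origin (TCP) lies at the very end of the fingers, on their centre line; the grasp point (between the pads) lies 19 mm behind it; z points along the fingers, y is the line along which they close (so a half turn about z gives the same grasp; the last joint's range is limited). The gripper opens to 88 mm and grips with 3 to 60 N. Pads are 18 mm wide; open, the fingers measure 123 mm over their backs; the gripper's body (75 mm by 187 mm) begins 45 mm behind the grasp point.
Start: joints at [1.287, 0.689, -0.195, 1.565, 0.157, 0.902, -0.215], TCP at [0.195, -0.594, 0.239] pointing down, gripper open.
Joint ranges: [-3.01, 3.01], [-0.46, 2.08], [-1.47, 1.51], [0.13, 2.56], [-1, 4.14], [0.04, 2.09], [-2.66, 2.66]. Speed limits (rad/s): [2.57, 2.57, 3.14, 3.14, 3.14, 3.14, 3.14].

## Interface

Orientations are given as a unit quaternion [x, y, z, w].
In Python, from plant import r gives the robot as it stands. The module is installed in compiled form; this text tells all that it offers.
- The arm moves only by the tool step_arm, never from a script. Its argument "increments" is a list of rows, each a list of 2 entries, a list of its own where there are three numbers: the shift along the world's x, y, z in cm, then the turn, a rotation vector about the world's x, y, z in degrees. A call has exactly 10 rows; each row shifts and turns the commanded pose from where the row before left it; what a row does not reach is not made up. A row lasts 1/10 s, in which the tool goes at most 50 mm and 8.59 degrees, less where a joint would pass 70% of its speed; a pose out of reach is approached as far as the arm can. A call is refused whole if a number of a shift passes 5 or a number of a turn 8.59, either way. A call with a gripper value outside its range is refused whole. "fingers" is the opening, from 0 (shut) to 1 (fully open), set as the call begins (left out, the last holds). The fingers move at their own pace and stop on an object; "grip_force" is the grip in N (left out, the last holds). Time passes only in rows, so rows that do not move let the fingers close, or fill a call up. It gives the time, the measured TCP pose, the force, the opening and the grip force at its end, in the units of the state.
- r.get_state(): the state, without advancing time (a new reading comes with each control period).
- r.snapshot(name): name is "side" or "top"; returns (picture, depth): 420x560x3 uint8, red, green, blue; 420x560 float32, m along the optical axis (not along the pixel's ray), 0 where there is no reading.
- r.calibration(name): a dict with "fov_y" (degrees; the focal length in pixels is half the picture's height over the tangent of half this angle, whatever the lens; pixels are square), "cx", "cy" (the principal point, pixels), "k1" (the pictures are not rectified: a ray, as slopes to the right and down, at radius r is drawn at 1 + k1 r^2 times it, then the intrinsics apply), "R" (3x3) and "t" (3): a world point X has camera coordinates R X + t. Camera axes: x right, y down, z forward; pixel columns grow to the right and rows downward; lengths in m; the calibration is good to about 2 mm. A picture is of the moment at which its call begins. calibration takes no time and is no camera call.
- r.finish_job(): hands the job in; it is judged then, once.
The state is a dict: "clock": time; "q": joint angles; "qd": joint speeds; "joint_torque": joint torques, N m; "tool_pos": TCP position; "eef_rot": TCP orientation; "contact_force": force on the tool from outside, world axes, zero at the start; "moment": the same for the moment, N m; "opening": opening from 0.0 (shut) to 1.0 (fully open); "finger_force": force on a finger pad.
Only numpy, scipy, OpenCV 4.12 (cv2) and the standard library are available. Lean on these libraries where they do the work, as an engineer would, in place of code of your own. Each camera call takes 0.05 s, during which the arm holds its last target. There are 200 camera calls.

## Working session

There is one attempt and no reset: what is moved stays moved. The work goes in short steps, Python scripts to look and compute and a tool call to move; the robot and the scene stay as the last step left them, time stands still between calls to the robot, and variables do not carry over. Pictures are saved under pics/ and viewed, at most 11 in all, crops included, and the job is handed in when it is done.

Besides the shell and the picture viewer there is one more tool, called after "Call:" by a JSON object that holds its "fn" and its "kwargs", one argument or row to a line. step_arm: Moves the arm, as the interface text tells. Its arguments: {"type":"object","properties":{"increments":{"type":"array","items":{"type":"array"}},"fingers":{"type":"number"},"grip_force":{"type":"number"}},"required":["increments"]}

```bash
mkdir -p pics
cat > h.py <<'E'
import numpy as np, cv2
from plant import r
def cam(n):
    c=r.calibration(n); f=210/np.tan(np.radians(c["fov_y"])/2); return c,f
def rays(n,uv):
    c,f=cam(n); uv=np.atleast_2d(uv).astype(float)
    K=np.array([[f,0,c["cx"]],[0,f,c["cy"]],[0,0,1]])
    d=(uv-[c["cx"],c["cy"]])/f; s=d.copy()
    for _ in range(20): s=d/(1+c["k1"]*(s**2).sum(1,keepdims=True))
    return np.c_[s,np.ones(len(s))]
def pts(n,uv,z):  # depth points
    c,f=cam(n); R=np.array(c["R"]);t=np.array(c["t"])
    return (rays(n,uv)*np.reshape(z,(-1,1))-t)@R
def plane(n,uv,h):
    c,f=cam(n); R=np.array(c["R"]);t=np.array(c["t"])
    o=-R.T@t; d=rays(n,uv)@R
    return o+d*((h-o[2])/d[:,2:])
def proj(n,X):
    c,f=cam(n); p=np.atleast_2d(X)@np.array(c["R"]).T+np.array(c["t"]); s=p[:,:2]/p[:,2:]
    return s*(1+c["k1"]*(s**2).sum(1,keepdims=True))*f+[c["cx"],c["cy"]]
E
python3 - <<'E'
from h import *
for n in("side","top"):
    p,d=r.snapshot(n); cv2.imwrite(f"pics/{n}0.png",p[:,:,::-1]); np.save(f"{n}0.npy",d); np.save(f"{n}0c.npy",p)
    c=r.calibration(n); print(n,c["fov_y"],c["k1"],-np.array(c["R"]).T@c["t"], np.array(c["R"])[2])
print(r.get_state())
E
```

```text
side 52.99358294848991 0.02879274406066597 [ 0.28637522 -0.89414442  0.52695403] [ 0.29435689  0.83885849 -0.45789786]
top 50.46876454713273 -0.021058029963683965 [ 0.51828098 -0.075509    1.30112717] [ 0.03957396  0.01156125 -0.99914976]
{'clock': 0.1, 'q': array([ 1.28681897,  0.68990049, -0.19451882,  1.56621201,  0.15733104,
        0.90248842, -0.21509423]), 'qd': array([-0.00172732, -0.0032962 , -0.0016803 , -0.00223701,  0.00030593,
       -0.00117392,  0.00156237]), 'joint_torque': array([-2.16343666e-03, -5.28498209e+01, -1.27088439e+00, -1.53836149e+01,
       -5.24652028e-02,  1.97277237e-03,  3.03482091e-05]), 'tool_pos': array([ 0.19506514, -0.59320158,  0.23799743]), 'eef_rot': array([ 9.87395737e-01,  1.58268783e-01, -1.96359985e-04, -7.83052529e-04]), 'contact_force': array([ 0.3021759 ,  0.53772673, -0.33099209]), 'moment': array([-0.00088463, -0.02560024,  0.00118874]), 'finger_force': 0.0, 'opening': 0.9969519496388984}
```

View pics/side0.png

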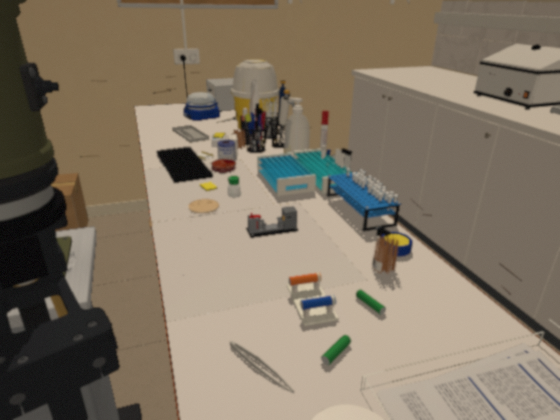

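View pics/top0.png

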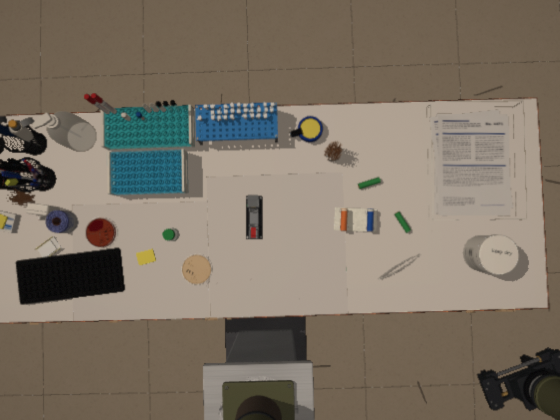

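Side view: the blue cell is at (318,302), the orange cell at (304,279) and the cradle at (272,222). Top view: blue is at (369,220), orange at (343,220) and the cradle at (254,218). Two loose green look-alikes, at top (369,183) and (402,222), stay put. The blue one in the white stand fits the description, so I'll confirm it in an enlarged crop.

Run:
```python
from h import *
t=np.load("top0c.npy");s=np.load("side0c.npy")
a=cv2.resize(t[185:255,325:385],None,fx=6,fy=6,interpolation=2)
b=cv2.resize(t[185:255,232:277],None,fx=6,fy=6,interpolation=2)
cv2.imwrite("pics/crop_t.png",np.hstack([a,b])[:,:,::-1])
a=cv2.resize(s[260:325,280:350],None,fx=5.5,fy=5.5,interpolation=2)
b=cv2.resize(s[200:265,237:307],None,fx=5.5,fy=5.5,interpolation=2)
cv2.imwrite("pics/crop_s.png",np.hstack([a,b])[:,:,::-1])
for n,im in(("top",t),("side",s)):
    hsv=cv2.cvtColor(im,cv2.COLOR_RGB2HSV);
    box={"top":dict(blue=(325,385,190,250),orange=(325,385,190,250),red=(232,277,185,255),dark=(232,277,185,255)),
         "side":dict(blue=(280,350,260,325),orange=(280,350,260,325),red=(237,307,200,265),dark=(237,307,200,265))}[n]
    H,S,V=[x.astype(int) for x in cv2.split(hsv)]
    M=dict(blue=(H>100)&(H<125)&(S>130),orange=(H>3)&(H<20)&(S>140),red=((H<8)|(H>172))&(S>130),dark=(V<75))
    dep=np.load(n+"0.npy")
    for k,(x0,x1,y0,y1) in box.items():
        m=np.zeros(H.shape,np.uint8);m[y0:y1,x0:x1]=M[k][y0:y1,x0:x1]
        ys,xs=np.nonzero(m); 
        rc=cv2.minAreaRect(np.c_[xs,ys].astype(np.float32))
        P=pts(n,np.c_[xs,ys],dep[ys,xs])
        print(n,k,len(xs),xs.mean(),ys.mean(),rc,np.median(P,0).round(4),np.percentile(P[:,2],[5,95]).round(3))
```

```text
top blue 90 369.72222222222223 220.74444444444444 ((369.73455810546875, 220.98231506347656), (4.656330108642578, 18.226207733154297), 3.814074993133545) [ 0.5528 -0.333   0.0385] [0.034 0.043]
top orange 107 343.38317757009344 219.7196261682243 ((343.5, 220.0), (18.0, 5.0), 90.0) [ 0.5568 -0.2585  0.0374] [0.033 0.042]
top red 52 252.96153846153845 232.09615384615384 ((253.0, 232.0), (10.0, 4.0), 90.0) [ 0.5301 -0.0026  0.0492] [0.044 0.06 ]
top dark 318 254.14150943396226 217.9559748427673 ((253.5, 217.0), (42.0, 15.0), 90.0) [ 0.5718 -0.0146  0.0093] [0.004 0.03 ]
side blue 191 316.70680628272254 302.09424083769636 ((316.6905517578125, 302.2067565917969), (7.070303916931152, 27.2934513092041), 81.02737426757812) [ 0.5526 -0.341   0.0356] [0.031 0.039]
side orange 202 303.55445544554453 278.66336633663366 ((303.6000061035156, 278.6999816894531), (7.778174877166748, 27.0114803314209), 81.8698959350586) [ 0.5561 -0.2664  0.036 ] [0.029 0.04 ]
side red 26 254.34615384615384 216.0 ((254.5, 216.0), (2.0, 9.0), 90.0) [ 0.5283 -0.0071  0.0498] [0.048 0.054]
side dark 395 279.4101265822785 225.853164556962 ((271.7900390625, 223.530029296875), (19.657567977905273, 48.93178939819336), 81.8698959350586) [ 0.6043 -0.0195  0.0114] [0.006 0.05 ]
```

View pics/crop_t.png

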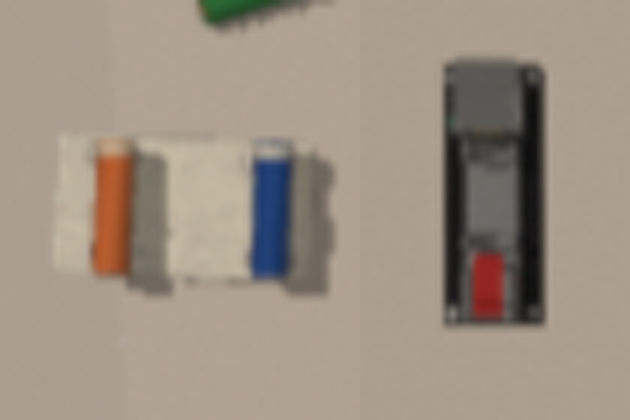

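View pics/crop_s.png

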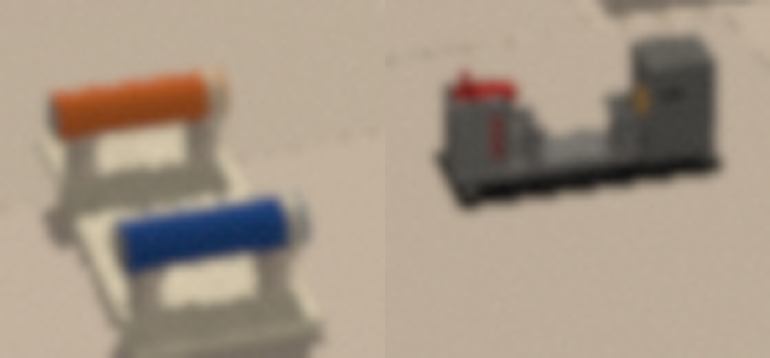

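The crops confirm it. The blue cell is in the stand's -y place with its white ring at world +x. The orange one is the stay-put cell. The cradle's housing is at world +x and its red catch at -x, so the cell must be turned half round. Next I'll measure sub-pixel in both views.

```bash
cat > m.py <<'E'
from h import *
def sub(im,box,kind,k=8):
    x0,x1,y0,y1=box; a=cv2.resize(im[y0:y1,x0:x1],None,fx=k,fy=k,interpolation=cv2.INTER_CUBIC)
    H,S,V=[x.astype(int) for x in cv2.split(cv2.cvtColor(a,cv2.COLOR_RGB2HSV))]; A=a.astype(int)
    m={"blue":(A[...,2]-A[...,0]>35),"orange":(A[...,0]-A[...,2]>75),"red":(A[...,0]-A[...,1]>70),"dark":(V<100)}[kind].astype(np.uint8)
    c=max(cv2.findContours(m,cv2.RETR_EXTERNAL,cv2.CHAIN_APPROX_NONE)[0],key=cv2.contourArea)
    f=cv2.drawContours(np.zeros_like(m),[c],-1,1,-1); ys,xs=np.nonzero(f)
    g=lambda q:(q+.5)/k-.5+np.array([x0,y0])
    return g(c[:,0,:].astype(float)),g(np.c_[xs,ys].astype(float))
def rect(P):
    return [np.round(x,2) for x in (lambda q:(np.array(q[0]),np.array(q[1]),q[2]))(cv2.minAreaRect((P[:,:2]*1000).astype(np.float32)))]
E
python3 - <<'E'
from m import *
t=np.load("top0c.npy");s=np.load("side0c.npy")
B=dict(blue=((355,385,195,245),(295,345,285,318)),orange=((332,352,195,245),(283,330,265,290)))
for k in B:
    for n,im,b in(("top",t,B[k][0]),("side",s,B[k][1])):
        c,f=sub(im,b,k); h=.0375 if n=="top" else .034
        P=plane(n,f,h); print(n,k,f.mean(0).round(2),P.mean(0).round(4),rect(plane(n,c,h)))
        u,sv,v=np.linalg.svd(P[:,:2]-P[:,:2].mean(0),full_matrices=False); print("  yaw",np.degrees(np.arctan(v[0,1]/v[0,0])).round(2))
c,f=sub(t,(240,270,180,248),"red");P=plane("top",f,.047);print("red",P.mean(0),rect(plane("top",c,.047)))
c,f=sub(t,(237,270,185,247),"dark");P=plane("top",f,.008);print("dark",P.mean(0),rect(plane("top",c,.008)))
Q=plane("top",c,.008)[:,:2]*1000
print("edges",Q.min(0),Q.max(0))
for x in(530,560,590,620,640):
  q=Q[abs(Q[:,0]-x)<8]; print(x,q[q[:,1]<-15][:,1].mean(),q[q[:,1]>0][:,1].mean())
c,f=sub(s,(240,307,200,250),"dark")
q=plane("side",c,0.0)[:,:2]*1000
# lower front edge: for each column max row
cols={}
for uv in c: cols[round(uv[0])]=max(cols.get(round(uv[0]),0),uv[1])
E=np.array(sorted(cols.items()));w=plane("side",E,0.)*1000
for e,p in zip(E,w): print(e.round(1),p[:2].round(1),end="; ")
E
```

```text
top blue [369.61 220.82] [ 0.5519 -0.3331  0.0375] [array([ 551.57, -333.17]), array([15.42, 54.87]), np.float64(85.86)]
  yaw -4.52
side blue [316.64 301.88] [ 0.553  -0.3384  0.034 ] [array([ 553.18, -338.48]), array([23.25, 57.4 ]), np.float64(85.2)]
  yaw -2.14
top orange [343.11 220.09] [ 0.5563 -0.2582  0.0375] [array([ 556.24, -258.23]), array([15.8 , 56.96]), np.float64(85.26)]
  yaw -4.76
side orange [303.6  278.23] [ 0.5573 -0.2632  0.034 ] [array([ 558.  , -263.04]), array([27.96, 59.44]), np.float64(85.22)]
  yaw -0.84
red [ 0.53005826 -0.00211959  0.047     ] [array([529.98,  -2.3 ]), array([12.68, 27.45]), np.float64(88.37)]
dark [ 0.57436912 -0.00414368  0.008     ] [array([574.14,  -3.95]), array([ 47.71, 125.52]), np.float64(88.34)]
edges [510.79371692 -29.47313557] [637.41437802  21.29089943]
530 -26.53235041511721 21.054884614893723
560 -27.397218904465003 20.231565820221196
590 -28.27345911462354 19.39854240646849
620 -29.140017607142422 18.567554699466378
640 -22.28196046289819 10.387827317105037
[247.  230.9] [514.   13.3]; [248.  232.8] [514.    3.2]; [249.  23
[... 709 characters left out ...]
.4]; [274.  234.1] [574.4 -22.6]; [275.  233.8] [577.2 -22.1]; [276.  233.3] [580.4 -20.5]; [277.  233.2] [583.  -20.7]; [278.  233.2] [585.4 -21.4]; [279.  233.2] [587.8 -22.2]; [280.  233.2] [590.2 -22.9]; [281.  233.1] [592.8 -23.1]; [282.  232.8] [595.6 -22.7]; [283.  232.3] [598.9 -21. ]; [284.  232.2] [601.5 -21.2]; [285.  232.2] [603.9 -21.9]; [286.  232.2] [606.3 -22.7]; [287.  232.1] [608.9 -22.9]; [288.  232.1] [611.4 -23.6]; [289.  231.8] [614.2 -23.2]; [290.  231.3] [617.5 -21.5]; [291.  231.2] [620.2 -21.7]; [292.  231.2] [622.6 -22.5]; [293.  231.2] [625.  -23.2]; [294.  231.1] [627.7 -23.4]; [295.  230.9] [630.3 -23.6]; [296.  230.7] [633.2 -23.1]; [297.  230.1] [636.8 -20.8];
```

Call:
{"fn": "step_arm", "kwargs": {
  "increments": [
    [[3.5,2.5,0],[0,0,-3]],
    [[3.5,2.5,0],[0,0,-3]],
    [[3.5,2.5,0],[0,0,-3]],
    [[3.5,2.5,0],[0,0,-3]],
    [[3.5,2.5,0],[0,0,-3]],
    [[3.5,2.5,0],[0,0,-3]],
    [[3.5,2.5,0],[0,0,0]],
    [[3.5,2.5,0],[0,0,0]],
    [[3.5,2.5,0],[0,0,0]],
    [[3.5,2.5,0],[0,0,0]]
  ],
  "fingers": 0.6
}}

```text
clock: 1.1
tool_pos: [0.5463, -0.3423, 0.2383]
eef_rot: [1.0, 0.002, -0.0, -0.0]
contact_force: [-0.1, -0.6, 0.1]
opening: 0.599
finger_force: 0.0
```

Run:
```python
from m import *
t=np.load("top0c.npy");s=np.load("side0c.npy")
for n,cs in(("side",[(262,243),(285,240),(240,235),(225,230),(330,330),(300,255),(320,240)]),("top",[(225,215),(290,215),(254,260),(390,240),(320,220),(254,180)])):
    d=np.load(n+"0.npy")
    for u,v in cs:
        g=np.stack(np.meshgrid(range(u-2,u+3),range(v-2,v+3)),-1).reshape(-1,2); z=d[g[:,1],g[:,0]]
        print(n,(u,v),pts(n,g,z).mean(0).round(4),z.std().round(4))
def tri(a,b):
    A=[];
    for n,uv in(("top",a),("side",b)):
        p=plane(n,uv,0.)[0];q=plane(n,uv,.1)[0];A.append((p,(q-p)/np.linalg.norm(q-p)))
    (p,u),(q,w)=A; k=np.linalg.lstsq(np.c_[u,-w],q-p,rcond=None)[0]
    return p+u*k[0],q+w*k[1]
st,ss=sub(t,(240,270,180,248),"red")[1].mean(0),sub(s,(240,275,205,225),"red")[1].mean(0)
print("red",st,ss,tri(st,ss))
for k,a,b in(("blue",(355,385,195,245),(295,345,285,318)),("orange",(332,352,195,245),(283,330,265,290))):
    print(k,tri(sub(t,a,k)[1].mean(0),sub(s,b,k)[1].mean(0)))
# side/top depth of cradle: points with z>.03 (housing, bed)
for n,(x0,x1,y0,y1) in(("side",(240,307,200,245)),("top",(232,277,185,255))):
    g=np.stack(np.meshgrid(range(x0,x1),range(y0,y1)),-1).reshape(-1,2);P=pts(n,g,np.load(n+"0.npy")[g[:,1],g[:,0]])*1000
    h=P[(P[:,2]>50)&(P[:,0]>590)];print(n,"housing top",len(h),h.min(0),h.max(0),h.mean(0))
```

```text
side (262, 243) [ 0.5326 -0.0576  0.0016] 0.0061
side (285, 240) [ 0.5904 -0.0603  0.0012] 0.0062
side (240, 235) [ 0.4916 -0.0038  0.0014] 0.0061
side (225, 230) [0.4616 0.0322 0.0015] 0.0054
side (330, 330) [ 0.5633 -0.379  -0.0006] 0.0031
side (300, 255) [ 0.6007 -0.1348  0.0013] 0.0054
side (320, 240) [ 0.6718 -0.0868  0.0015] 0.0061
top (225, 215) [ 5.828e-01  8.090e-02 -1.000e-04] 0.0023
top (290, 215) [ 5.770e-01 -1.093e-01 -1.000e-04] 0.0022
top (254, 260) [ 4.49e-01 -4.00e-04  1.00e-04] 0.0027
top (390, 240) [ 4.952e-01 -3.980e-01 -1.000e-04] 0.0023
top (320, 220) [ 5.597e-01 -1.963e-01  5.000e-04] 0.0024
top (254, 180) [ 0.6762 -0.0097  0.0522] 0.2562
red [252.87116884 232.03643   ] [254.8607128  215.80699293] (array([ 0.53004333, -0.00220155,  0.0483983 ]), array([ 0.53101616, -0.00247205,  0.0483916 ]))
blue (array([ 0.55204561, -0.3344641 ,  0.03102645]), array([ 0.55438463, -0.33536744,  0.03127281]))
orange (array([ 0.55643328, -0.25915437,  0.03122262]), array([ 0.55863333, -0.25995656,  0.03140473]))
side housing top 109 [600.65231495 -22.09599294  50.24329047] [635.93431923  12.21986812  59.07502743] [616.87964268  -8.27900176  55.92526467]
top housing top 139 [602.27309156 -19.99284892  50.34006456] [637.25955923   8.99367829  62.89106126] [619.46646747  -5.37782792  55.79259995]
```

Call:
{"fn": "step_arm", "kwargs": {
  "increments": [
    [[0.3,0.2,-2],[0,0,-0.8]],
    [[0.3,0.2,-2],[0,0,-0.8]],
    [[0.3,0.2,-2],[0,0,-0.8]],
    [[0.2,0.2,-2],[0,0,-0.8]],
    [[0,0,-2],[0,0,-0.8]],
    [[0,0,-2],[0,0,0]],
    [[0,0,-2],[0,0,0]],
    [[0,0,-2],[0,0,0]],
    [[0,0,-2],[0,0,0]],
    [[0,0,-1],[0,0,0]]
  ]
}}

```text
clock: 2.1
tool_pos: [0.5551, -0.3349, 0.0466]
eef_rot: [0.999, -0.033, -0.002, -0.001]
contact_force: [1.3, 0.1, -0.7]
opening: 0.598
finger_force: 0.0
```

Run:
```python
from m import *
s=r.get_state();print(s["q"].round(3),s["tool_pos"],s["eef_rot"])
p,d=r.snapshot("side");cv2.imwrite("pics/s1.png",cv2.resize(p[220:340,220:400],None,fx=4,fy=4,interpolation=2)[:,:,::-1])
```

```text
[ 0.487  0.97  -0.029  1.611  0.045  0.564 -1.204] [ 0.55506836 -0.33489961  0.04655894] [ 9.99454071e-01 -3.29912098e-02 -1.58252438e-03 -7.96941907e-04]
```

View pics/s1.png

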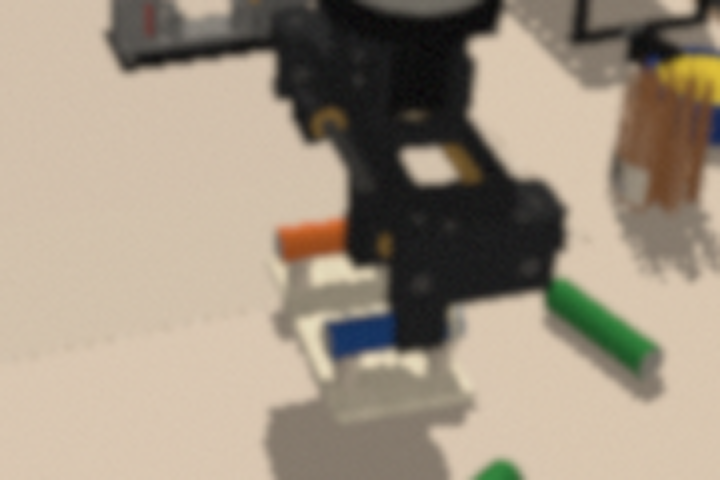

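Run:
```python
from m import *
print(proj("side",[[.546,-.362,.047],[.564,-.362,.047]]))
y=np.radians(-3.7)
for c in(.553,.555,.557): print(c,[proj("side",[[c+k*np.cos(y),-.3345+k*np.sin(y),.03]]).round(1).tolist() for k in(-.0325,.0325)],[proj("top",[[c+k*np.cos(y),-.3345+k*np.sin(y),.033]]).round(1).tolist() for k in(-.0325,.0325)])
s=np.load("side0c.npy");t=np.load("top0c.npy")
print("col of side along axis"); 
for u in range(296,342): v=round(302-(u-317)*.13); print(u,s[v,u].tolist(),end=" ")
print()
for v in range(204,238): print(v,t[v,round(369.7-(v-221)*.05)].tolist(),end=" ")
```

```text
[[318.70453458 304.95788599]
 [328.04436534 302.93229671]]
0.553 [[[298.8, 305.1]], [[332.3, 299.5]]] [[[369.4, 231.9]], [[370.0, 209.1]]]
0.555 [[[299.9, 304.9]], [[333.3, 299.3]]] [[[369.4, 231.2]], [[370.0, 208.4]]]
0.557 [[[300.9, 304.7]], [[334.2, 299.1]]] [[[369.4, 230.5]], [[370.0, 207.7]]]
col of side along axis
296 [179, 167, 143] 297 [199, 186, 159] 298 [202, 190, 162] 299 [180, 168, 145] 300 [145, 137, 119] 301 [106, 103, 97] 302 [73, 77, 89] 303 [45, 59, 91] 304 [25, 51, 92] 305 [23, 50, 92] 306 [24, 52, 98] 307 [29, 55, 99] 308 [20, 51, 95] 309 [23, 51, 96] 310 [22, 51, 95] 311 [22, 50, 93] 312 [22, 50, 93] 313 [22, 50, 93] 314 [22, 50, 97] 315 [22, 52, 97] 316 [24, 52, 96] 317 [24, 51, 95] 318 [21, 48, 92] 319 [20, 50, 93] 320 [22, 49, 92] 321 [21, 51, 97] 322 [25, 53, 96] 323 [26, 53, 96] 324 [19, 49, 94] 325 [19, 49, 93] 326 [18, 48, 91] 327 [19, 48, 90] 328 [20, 48, 90] 329 [27, 55, 98] 330 [31, 56, 96] 331 [59, 71, 98] 332 [98, 98, 103] 333 [124, 119, 109] 334 [128, 124, 113] 335 [134, 129, 121] 336 [161, 151, 137] 337 [186, 171, 152] 338 [193, 176, 156] 339 [195, 178, 157] 340 [195, 179, 158] 341 [195, 178, 158] 
204 [176, 162, 147] 205 [176, 162, 147] 206 [176, 162, 147] 207 [172, 159, 145] 208 [139, 132, 131] 209 [152, 145, 137] 210 [165, 159, 146] 211 [113, 117, 131] 212 [48, 71, 118] 213 [32, 63, 115] 214 [33, 64, 116] 215 [32, 63, 116] 216 [32, 63, 116] 217 [33, 63, 116] 218 [33, 63, 115] 219 [32, 62, 114] 220 [32, 62, 115] 221 [31, 62, 113] 222 [30, 60, 112] 223 [30, 60, 111] 224 [31, 60, 110] 225 [30, 60, 110] 226 [33, 64, 117] 227 [33, 64, 117] 228 [32, 64, 116] 229 [34, 64, 116] 230 [57, 77, 117] 231 [102, 103, 111] 232 [152, 141, 128] 233 [174, 160, 145] 234 [176, 162, 147] 235 [176, 162, 146] 236 [176, 162, 146] 237 [176, 162, 146]
```

Call:
{"fn": "step_arm", "kwargs": {
  "increments": [
    [[0.3,0,-0.6],[0,0,0]],
    [[0,0,-0.8],[0,0,0]],
    [[0,0,-0.8],[0,0,0]],
    [[0,0,-0.8],[0,0,0]],
    [[0,0,-0.6],[0,0,0]],
    [[0,0,0],[0,0,0]],
    [[0,0,0],[0,0,0]],
    [[0,0,0],[0,0,0]],
    [[0,0,0],[0,0,0]],
    [[0,0,0],[0,0,0]]
  ]
}}

```text
clock: 3.15
tool_pos: [0.5595, -0.3358, 0.0131]
eef_rot: [0.999, -0.033, 0.0, 0.0]
contact_force: [-1.4, 1.2, 0.6]
opening: 0.594
finger_force: 0.0
```

Call:
{"fn": "step_arm", "kwargs": {
  "increments": [
    [[0,0,0],[0,0,0]],
    [[0,0,0],[0,0,0]],
    [[0,0,0],[0,0,0]],
    [[0,0,0],[0,0,0]],
    [[0,0,0],[0,0,0]],
    [[0,0,0],[0,0,0]],
    [[0,0,0],[0,0,0]],
    [[0,0,0],[0,0,0]],
    [[0,0,0],[0,0,0]],
    [[0,0,0],[0,0,0]]
  ],
  "fingers": 0,
  "grip_force": 40
}}

```text
clock: 4.15
tool_pos: [0.5594, -0.3347, 0.0126]
eef_rot: [0.999, -0.033, -0.0, -0.001]
contact_force: [0.5, 4.6, 1.3]
opening: 0.189
finger_force: 40.0
```

Call:
{"fn": "step_arm", "kwargs": {
  "increments": [
    [[0,0,1],[0,0,0]],
    [[0,0,3],[0,0,0]],
    [[0,0,5],[0,0,0]],
    [[0,0,5],[0,0,0]],
    [[0,2,0],[0,0,8.3]],
    [[0,2,0],[0,0,8.3]],
    [[0,2,0],[0,0,8.3]],
    [[0,2,0],[0,0,8.3]],
    [[0,2,0],[0,0,8.3]],
    [[0,2,0],[0,0,8.3]]
  ]
}}

```text
clock: 5.15
tool_pos: [0.5594, -0.2172, 0.1536]
eef_rot: [0.92, 0.393, 0.0, 0.002]
contact_force: [0.5, -0.1, -0.7]
opening: 0.189
finger_force: 40.0
```

Call:
{"fn": "step_arm", "kwargs": {
  "increments": [
    [[0,2,0],[0,0,8.3]],
    [[0,2,0],[0,0,8.3]],
    [[0,2,0],[0,0,8.3]],
    [[0,2,0],[0,0,8.3]],
    [[0,2,0],[0,0,8.3]],
    [[0,2,0],[0,0,8.3]],
    [[0,2,0],[0,0,8.3]],
    [[0,2,0],[0,0,8.3]],
    [[0,2,0],[0,0,8.3]],
    [[0,2,0],[0,0,8.3]]
  ]
}}

```text
clock: 6.15
tool_pos: [0.5602, -0.0171, 0.1533]
eef_rot: [0.429, 0.903, -0.001, 0.002]
contact_force: [0.0, 0.2, 0.0]
opening: 0.193
finger_force: 40.0
```

Call:
{"fn": "step_arm", "kwargs": {
  "increments": [
    [[0,1,0],[0,0,8.3]],
    [[0,0,0],[0,0,8.3]],
    [[0,0,0],[0,0,8.3]],
    [[0,0,0],[0,0,8.3]],
    [[0,0,0],[0,0,8.3]],
    [[0,0,0],[0,0,7.9]],
    [[0,0,0],[0,0,0]],
    [[0,0,0],[0,0,0]],
    [[0,0,0],[0,0,0]],
    [[0,0,0],[0,0,0]]
  ]
}}

```text
clock: 7.15
tool_pos: [0.5595, -0.006, 0.1529]
eef_rot: [0.015, 1.0, -0.0, 0.0]
contact_force: [0.1, -0.1, -0.2]
opening: 0.191
finger_force: 40.0
```

Run:
```python
from m import *
s=r.get_state();print(s["q"].round(3),s["tool_pos"],s["eef_rot"],s["contact_force"])
p,d=r.snapshot("side");np.save("s2.npy",p);q,_=r.snapshot("top");np.save("t2.npy",q)
cv2.imwrite("pics/s2.png",np.vstack([cv2.resize(p[140:250,210:350],None,fx=5,fy=3,interpolation=2),cv2.resize(q[170:260,220:360],None,fx=5,fy=3,interpolation=2)])[:,:,::-1])
```

```text
[ 0.395  0.848 -0.834  1.828  0.827  0.857  0.688] [ 0.55951985 -0.0060016   0.15291655] [ 1.47088147e-02  9.99891740e-01 -3.08021646e-04  2.54316828e-04] [ 0.10125568 -0.060218   -0.16543756]
```

View pics/s2.png

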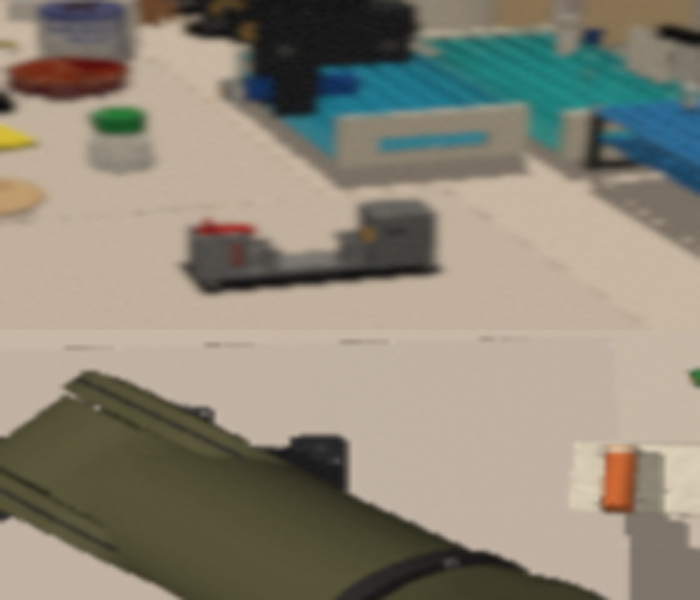

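The side view shows the cell in the grip above the cradle, with its dark end nearer the housing. Next I'll tilt it and lower it in front of the roof.

Call:
{"fn": "step_arm", "kwargs": {
  "increments": [
    [[0,0.27,0],[0.2,8.4,0]],
    [[-0.5,0,-1],[0.2,8.3,0]],
    [[-0.5,0,-2],[0.2,8.3,0]],
    [[0,0,-2],[0,0,0]],
    [[0,0,-2],[0,0,0]],
    [[0,0,-1.5],[0,0,0]],
    [[0,0,-0.8],[0,0,0]],
    [[0,0,0],[0,0,0]],
    [[0,0,0],[0,0,0]],
    [[0,0,0],[0,0,0]]
  ]
}}

```text
clock: 8.25
tool_pos: [0.5499, -0.0029, 0.0609]
eef_rot: [0.014, 0.976, 0.002, -0.215]
contact_force: [-0.3, 0.2, 0.2]
opening: 0.185
finger_force: 40.0
```

Run:
```python
from m import *
from scipy.spatial.transform import Rotation as Ro
s=r.get_state();print(s["q"].round(3),s["tool_pos"],Ro.from_quat(s["eef_rot"]).as_matrix().round(3),s["contact_force"])
p,d=r.snapshot("side");np.save("s3.npy",p);np.save("s3d.npy",d)
cv2.imwrite("pics/s3.png",cv2.resize(p[165:250,225:320],None,fx=7,fy=7,interpolation=2)[:,:,::-1])
R=Ro.from_quat(s["eef_rot"]).as_matrix();G=s["tool_pos"]-.019*R[:,2]
C=G-.0034*R[:,0]  # tool x = ring dir
print("ring,plain px",proj("side",[C+.0325*R[:,0],C-.0325*R[:,0],C+.0325*R[:,0]+.0092*R[:,2],C-.0325*R[:,0]+.0092*R[:,2],C-.0325*R[:,0]-.0092*R[:,2]]))
```

```text
[ 0.319  1.152 -0.805  1.459  0.63   1.278  0.924] [ 0.54993921 -0.0028862   0.06088363] [[-0.907  0.027 -0.421]
 [ 0.025  1.     0.01 ]
 [ 0.421 -0.001 -0.907]] [-0.29849389  0.17658008  0.22628986]
ring,plain px [[254.79722575 200.3614106 ]
 [277.97340968 207.56661717]
 [253.30117123 203.65781354]
 [276.45718795 210.75435559]
 [279.49764903 204.36196643]]
```

View pics/s3.png

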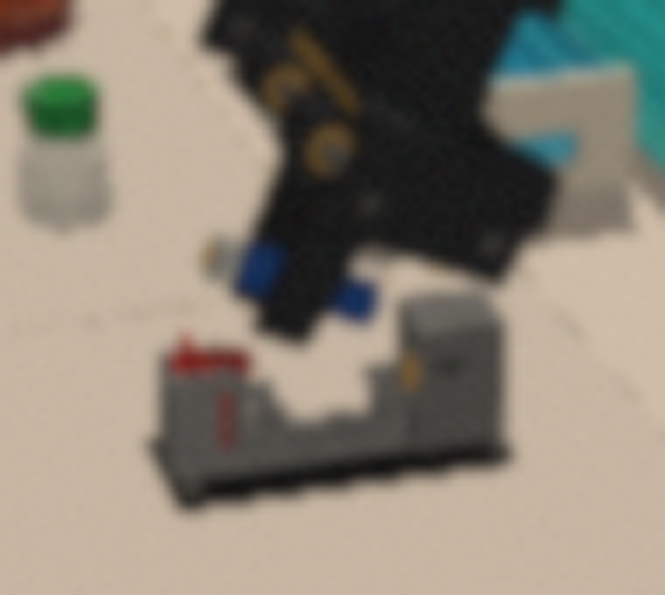

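The image matches prediction within about 0.6 px: plain end near crop (375,300), ring end at (212,255). The cell is tilted correctly in front of the roof, so I'm going in.

Call:
{"fn": "step_arm", "kwargs": {
  "increments": [
    [[0,0,-0.5],[0,0,0]],
    [[0,0,-0.5],[0,0,0]],
    [[0.1,0,-0.5],[0,0,0]],
    [[0.1,0,-0.4],[0,0,0]],
    [[0.1,0,-0.2],[0,0,0]],
    [[0.1,0,-0.2],[0,0,0]],
    [[0.1,0,-0.1],[0,0,0]],
    [[0.1,0,-0.1],[0,0,0]],
    [[0,0,0],[0,0,0]],
    [[0,0,0],[0,0,0]]
  ]
}}

```text
clock: 9.3
tool_pos: [0.5554, -0.003, 0.0348]
eef_rot: [0.014, 0.976, 0.002, -0.216]
contact_force: [0.6, 0.0, -0.8]
opening: 0.19
finger_force: 40.0
```

Call:
{"fn": "step_arm", "kwargs": {
  "increments": [
    [[0.05,0,0],[0,0,0]],
    [[0.05,0,0],[0,0,0]],
    [[0.05,0,0],[0,0,0]],
    [[0.05,0,0],[0,0,0]],
    [[0.05,0,0],[0,0,0]],
    [[0.05,0,0],[0,0,0]],
    [[0.05,0,0],[0,0,0]],
    [[0.05,0,0],[0,0,0]],
    [[0,0,0],[0,0,0]],
    [[0,0,0],[0,0,0]]
  ]
}}

```text
clock: 10.3
tool_pos: [0.5593, -0.003, 0.0347]
eef_rot: [0.014, 0.976, 0.002, -0.216]
contact_force: [-0.2, 0.2, -1.3]
opening: 0.19
finger_force: 40.0
```

Call:
{"fn": "step_arm", "kwargs": {
  "increments": [
    [[0.05,0,0],[0,0,0]],
    [[0.05,0,0],[0,0,0]],
    [[0.05,0,0],[0,0,0]],
    [[0.05,0,0],[0,0,0]],
    [[0.05,0,0],[0,0,0]],
    [[0.05,0,0],[0,0,0]],
    [[0,0,0],[0,0,0]],
    [[0,0,0],[0,0,0]],
    [[0,0,0],[0,0,0]],
    [[0,0,0],[0,0,0]]
  ]
}}

```text
clock: 11.3
tool_pos: [0.562, -0.003, 0.0347]
eef_rot: [0.013, 0.976, 0.002, -0.217]
contact_force: [-1.8, 0.0, -0.9]
opening: 0.19
finger_force: 40.0
```

Call:
{"fn": "step_arm", "kwargs": {
  "increments": [
    [[0,0,-0.05],[0,0,0]],
    [[0,0,-0.05],[0,0,0]],
    [[0,0,-0.05],[0,0,0]],
    [[0,0,-0.05],[0,0,0]],
    [[0,0,-0.05],[0,0,0]],
    [[0,0,-0.05],[0,0,0]],
    [[0,0,0],[0,0,0]],
    [[0,0,0],[0,0,0]],
    [[0,0,0],[0,0,0]],
    [[0,0,0],[0,0,0]]
  ]
}}

```text
clock: 12.3
tool_pos: [0.5621, -0.0026, 0.0319]
eef_rot: [0.013, 0.976, 0.002, -0.217]
contact_force: [-4.4, 1.5, 4.7]
opening: 0.189
finger_force: 39.9
```

Call:
{"fn": "step_arm", "kwargs": {
  "increments": [
    [[0,0.05,0.1],[0,0,0]],
    [[0.1,0.05,0],[0,0,0]],
    [[0.1,0,0],[0,0,0]],
    [[0.1,0,0],[0,0,0]],
    [[0.1,0,0],[0,0,0]],
    [[0.1,0,0],[0,0,0]],
    [[0.1,0,0],[0,0,0]],
    [[0.1,0,0],[0,0,0]],
    [[0,0,0],[0,0,0]],
    [[0,0,0],[0,0,0]]
  ]
}}

```text
clock: 13.3
tool_pos: [0.5671, -0.0028, 0.0325]
eef_rot: [0.013, 0.976, 0.001, -0.219]
contact_force: [-9.1, 0.7, 4.1]
opening: 0.191
finger_force: 40.0
```

Call:
{"fn": "step_arm", "kwargs": {
  "increments": [
    [[0.1,0,0],[0,0,0]],
    [[0.1,0,0],[0,0,0]],
    [[0.1,0,0],[0,0,0]],
    [[0.1,0,0],[0,0,0]],
    [[0.05,0,0],[0,0,0]],
    [[0,0,0],[0,0,0]],
    [[0,0,0],[0,0,0]],
    [[0,0,0],[0,0,0]],
    [[0,0,0],[0,0,0]],
    [[0,0,0],[0,0,0]]
  ]
}}

```text
clock: 14.3
tool_pos: [0.5702, -0.0028, 0.0326]
eef_rot: [0.013, 0.975, 0.001, -0.221]
contact_force: [-12.0, -0.8, 5.2]
opening: 0.186
finger_force: 40.0
```

Call:
{"fn": "step_arm", "kwargs": {
  "increments": [
    [[0.1,0,0],[0,0,0]],
    [[0.04,0,-0.1],[0,-1.25,0]],
    [[0.03,0,-0.09],[0,-1.25,0]],
    [[0.03,0,-0.09],[0,-1.25,0]],
    [[0.03,0,-0.09],[0,-1.25,0]],
    [[0.03,0,-0.09],[0,-1.25,0]],
    [[0.03,0,-0.09],[0,-1.25,0]],
    [[0.03,0,-0.09],[0,-1.25,0]],
    [[0.04,0,-0.09],[0,-1.25,0]],
    [[0,0,0],[0,0,0]]
  ]
}}

```text
clock: 15.3
tool_pos: [0.5725, -0.0029, 0.0249]
eef_rot: [0.012, 0.991, 0.002, -0.135]
contact_force: [-13.2, -0.5, 4.5]
opening: 0.192
finger_force: 39.9
```

Run:
```python
from m import *
from scipy.spatial.transform import Rotation as Ro
s=r.get_state();R=Ro.from_quat(s["eef_rot"]).as_matrix();print(s["tool_pos"],R[:,0],s["contact_force"],s["moment"])
p,d=r.snapshot("side")
cv2.imwrite("pics/s4.png",cv2.resize(p[165:250,225:320],None,fx=7,fy=7,interpolation=2)[:,:,::-1])
```

```text
[ 0.57248709 -0.00294452  0.02491104] [-0.96312505  0.02397103  0.26798418] [-13.177213    -0.48140122   4.53167687] [0.01180328 2.04635685 0.02923727]
```

View pics/s4.png

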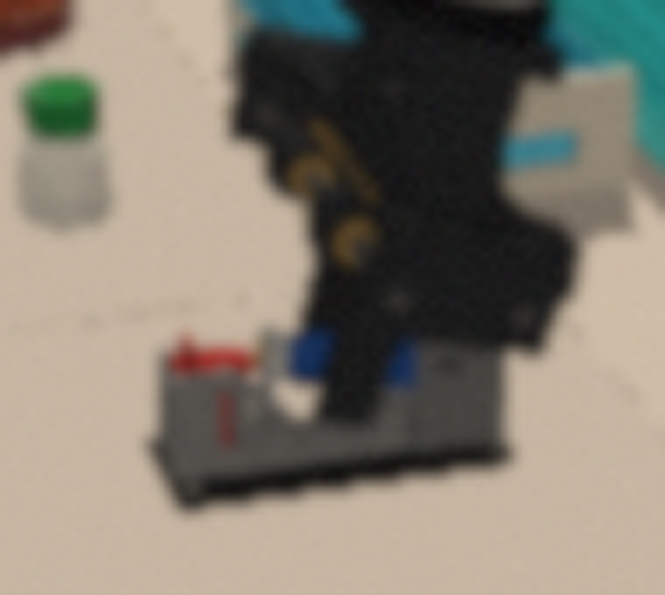

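The side view shows the plain end in the housing and the ring end just clear of the catch nose, at crop (265,355). I'll go on levelling.

Call:
{"fn": "step_arm", "kwargs": {
  "increments": [
    [[0.04,0,-0.08],[0,-1.25,0]],
    [[0.04,0,-0.08],[0,-1.25,0]],
    [[0.04,0,-0.08],[0,-1.25,0]],
    [[0.04,0,-0.08],[0,-1.25,0]],
    [[0.05,0,-0.08],[0,-1.25,0]],
    [[0.05,0,-0.08],[0,-1.25,0]],
    [[0.05,0,-0.08],[0,-1.25,0]],
    [[0,0,0],[0,0,0]],
    [[0,0,0],[0,0,0]],
    [[0,0,0],[0,0,0]]
  ]
}}

```text
clock: 16.35
tool_pos: [0.5751, -0.0023, 0.0187]
eef_rot: [0.012, 0.998, 0.003, -0.06]
contact_force: [-14.2, 1.5, 5.0]
opening: 0.188
finger_force: 39.9
```

Call:
{"fn": "step_arm", "kwargs": {
  "increments": [
    [[0.04,0,-0.07],[0,-1.2,0]],
    [[0.04,0,-0.07],[0,-1.2,0]],
    [[0.04,0,-0.07],[0,-1.2,0]],
    [[0.04,0,-0.06],[0,-1.2,0]],
    [[0.04,0,-0.06],[0,-1.2,0]],
    [[0.04,0,-0.04],[0,-0.9,0]],
    [[0,0,0],[0,0,0]],
    [[0,0,0],[0,0,0]],
    [[0,0,0],[0,0,0]],
    [[0,0,0],[0,0,0]]
  ]
}}

```text
clock: 17.35
tool_pos: [0.5777, -0.0022, 0.0167]
eef_rot: [0.012, 1.0, 0.004, 0.001]
contact_force: [-18.2, -0.3, 20.2]
opening: 0.189
finger_force: 39.4
```

Call:
{"fn": "step_arm", "kwargs": {
  "increments": [
    [[-0.05,0,0.05],[0,0,0]],
    [[-0.05,0,0.05],[0,0,0]],
    [[0,0,0],[0,0,0]],
    [[0,0,0],[0,0,0]],
    [[0,0,0],[0,0,0]],
    [[0,0,0],[0,0,0]],
    [[0,0,0],[0,0,0]],
    [[0,0,0],[0,0,0]],
    [[0,0,0],[0,0,0]],
    [[0,0,0],[0,0,0]]
  ]
}}

```text
clock: 18.35
tool_pos: [0.5776, -0.0022, 0.0168]
eef_rot: [0.012, 1.0, 0.004, 0.002]
contact_force: [-13.6, 0.6, 12.1]
opening: 0.189
finger_force: 39.7
```

Run:
```python
from m import *
s=r.get_state();print(s["tool_pos"],s["contact_force"],s["moment"])
p,d=r.snapshot("side")
cv2.imwrite("pics/s5.png",cv2.resize(p[190:245,225:310],None,fx=8,fy=8,interpolation=2)[:,:,::-1])
```

```text
[ 0.57755448 -0.00217654  0.01682675] [-13.58364588   0.57755724  12.12721863] [0.03717742 2.60799242 0.07199798]
```

View pics/s5.png

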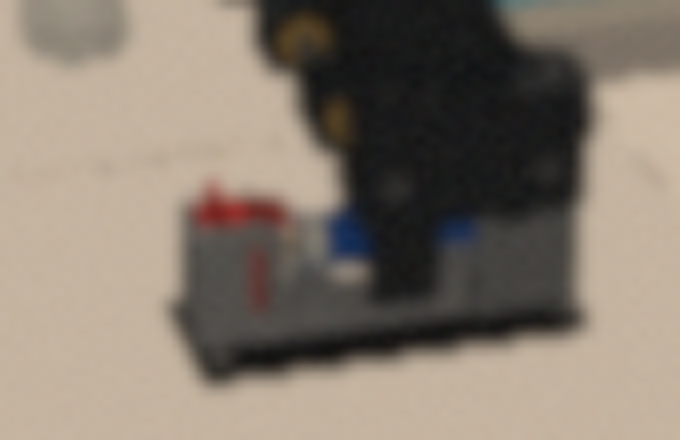

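Call:
{"fn": "step_arm", "kwargs": {
  "increments": [
    [[-0.05,0,0],[0,0,0]],
    [[-0.05,0,0],[0,0,0]],
    [[-0.05,0,0],[0,0,0]],
    [[-0.05,0,0],[0,0,0]],
    [[-0.05,0,0],[0,0,0]],
    [[-0.05,0,0],[0,0,0]],
    [[-0.05,0,0],[0,0,0]],
    [[-0.05,0,0],[0,0,0]],
    [[0,0,0],[0,0,0]],
    [[0,0,0],[0,0,0]]
  ]
}}

```text
clock: 19.4
tool_pos: [0.5766, -0.0021, 0.017]
eef_rot: [0.012, 1.0, 0.005, 0.005]
contact_force: [-8.0, -0.0, 5.9]
opening: 0.194
finger_force: 39.9
```

Call:
{"fn": "step_arm", "kwargs": {
  "increments": [
    [[-0.05,0,0],[0,0,0]],
    [[-0.05,0,0],[0,0,0]],
    [[-0.05,0,0],[0,0,0]],
    [[-0.05,0,0],[0,0,0]],
    [[-0.05,0,0],[0,0,0]],
    [[-0.05,0,0],[0,0,0]],
    [[0,0,0],[0,0,0]],
    [[0,0,0],[0,0,0]],
    [[0,0,0],[0,0,0]],
    [[0,0,0],[0,0,0]]
  ]
}}

```text
clock: 20.4
tool_pos: [0.5743, -0.002, 0.017]
eef_rot: [0.012, 1.0, 0.005, 0.005]
contact_force: [-5.9, 0.2, 5.3]
opening: 0.185
finger_force: 39.9
```

Run:
```python
from m import *
s=r.get_state();print(s["tool_pos"],s["contact_force"],s["moment"])
p,d=r.snapshot("side");np.save("s6.npy",p)
s0=np.load("side0c.npy");f=sub(s0,(240,275,205,225),"red");g=sub(p,(240,275,205,225),"red")
print("red before/after",f[1].mean(0),len(f[1]),f[0].min(0),f[0].max(0),g[1].mean(0),len(g[1]),g[0].min(0),g[0].max(0))
```

```text
[ 0.57427389 -0.00204792  0.01698081] [-5.94994576  0.17146737  5.26212872] [0.07716832 1.10903572 0.11414349]
red before/after [254.8607128  215.80699293] 1203 [249.9375 214.5625] [259.4375 216.9375] [251.86365012 216.01407385] 413 [249.8125 215.0625] [254.4375 216.9375]
```

Call:
{"fn": "step_arm", "kwargs": {
  "increments": [
    [[-0.05,0,0],[0,0,0]],
    [[-0.05,0,0],[0,0,0]],
    [[-0.05,0,0],[0,0,0]],
    [[-0.05,0,0],[0,0,0]],
    [[-0.05,0,0],[0,0,0]],
    [[-0.05,0,0],[0,0,0]],
    [[0,0,0],[0,0,0]],
    [[0,0,0],[0,0,0]],
    [[0,0,0],[0,0,0]],
    [[0,0,0],[0,0,0]]
  ]
}}

```text
clock: 21.45
tool_pos: [0.5725, -0.002, 0.0171]
eef_rot: [0.013, 1.0, 0.005, 0.006]
contact_force: [-0.9, -0.0, -1.1]
opening: 0.193
finger_force: 40.0
```

Call:
{"fn": "step_arm", "kwargs": {
  "increments": [
    [[0,0,0],[0,0,0]],
    [[0,0,0],[0,0,0]],
    [[0,0,0],[0,0,0]],
    [[0,0,0],[0,0,0]],
    [[0,0,0],[0,0,0]],
    [[0,0,0],[0,0,0]],
    [[0,0,0],[0,0,0]],
    [[0,0,0],[0,0,0]],
    [[0,0,0],[0,0,0]],
    [[0,0,0],[0,0,0]]
  ],
  "fingers": 0.4
}}

```text
clock: 22.45
tool_pos: [0.5719, -0.002, 0.0171]
eef_rot: [0.013, 1.0, 0.005, 0.006]
contact_force: [0.0, -0.0, 0.7]
opening: 0.398
finger_force: 0.0
```

Call:
{"fn": "step_arm", "kwargs": {
  "increments": [
    [[0,0,0.5],[0,0,0]],
    [[0,0,1],[0,0,0]],
    [[0,0,1],[0,0,0]],
    [[0,0,1],[0,0,0]],
    [[0,0,1],[0,0,0]],
    [[0,0,1],[0,0,0]],
    [[-0.4,0,1],[0,0,0]],
    [[-0.4,0,1],[0,0,0]],
    [[0,0,0.5],[0,0,0]],
    [[0,0,0],[0,0,0]]
  ]
}}

```text
clock: 23.45
tool_pos: [0.5642, -0.002, 0.098]
eef_rot: [0.013, 1.0, 0.005, 0.006]
contact_force: [-0.1, 0.2, 0.2]
opening: 0.4
finger_force: 0.0
```

Run:
```python
from m import *
s=r.get_state();print(s["tool_pos"],s["eef_rot"],s["contact_force"],s["moment"])
p,d=r.snapshot("side");np.save("s7.npy",p);np.save("s7d.npy",d)
cv2.imwrite("pics/s7.png",cv2.resize(p[190:245,225:310],None,fx=8,fy=8,interpolation=2)[:,:,::-1])
s0=np.load("side0c.npy");f=sub(s0,(240,275,205,225),"red");g=sub(p,(240,275,205,225),"red")
print("red before/after",f[1].mean(0),len(f[1]),f[0].min(0),f[0].max(0),g[1].mean(0),len(g[1]),g[0].min(0),g[0].max(0))
c,b=sub(p,(255,300,205,235),"blue");print("blue",b.mean(0),cv2.minAreaRect(c.astype(np.float32)),plane("side",b.mean(0),.0342))
for x in(np.array([-1,-.028*-1,0]),): 
    C=np.array([.574,-.004,.0342]);e=[C+k*np.array([1,-.028,0]) for k in(-.0325,.0325)];print(proj("side",e))
```

```text
[ 0.56422032 -0.00197445  0.09799148] [0.0126736  0.9998868  0.00521223 0.00621227] [-0.09697402  0.20837022  0.19743712] [ 0.03476277 -0.16194786  0.02883123]
red before/after [254.8607128  215.80699293] 1203 [249.9375 214.5625] [259.4375 216.9375] [254.63568653 215.83916235] 1158 [249.9375 214.5625] [259.1875 217.0625]
blue [273.96152415 217.89104367] ((273.8576354980469, 217.9153289794922), (5.435052394866943, 19.86279296875), 83.71749877929688) [[ 0.58099909 -0.00142448  0.0342    ]]
[[259.0762841  220.39980736]
 [283.97152716 217.09674922]]
```

View pics/s7.png

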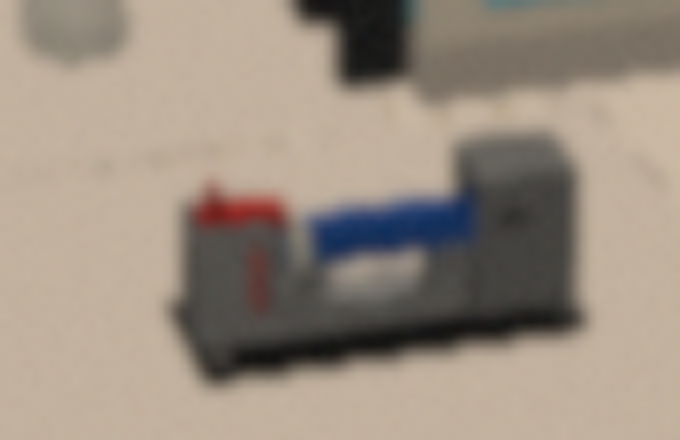

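The cell lies level under the roof with its ring end (crop 300,240) at the red nose, and the catch is back at its original edge. To be sure it is right down, I'll press on top gently with shut fingers.

Call:
{"fn": "step_arm", "kwargs": {
  "increments": [
    [[0.1,0,-1],[0,0,0]],
    [[0,0,-1],[0,0,0]],
    [[0,0,-1],[0,0,0]],
    [[0,0,-0.8],[0,0,0]],
    [[0,0,-0.6],[0,0,0]],
    [[0,0,-0.4],[0,0,0]],
    [[0,0,-0.2],[0,0,0]],
    [[0,0,0],[0,0,0]],
    [[0,0,0],[0,0,0]],
    [[0,0,0],[0,0,0]]
  ],
  "fingers": 0
}}

```text
clock: 24.5
tool_pos: [0.5651, -0.002, 0.0475]
eef_rot: [0.013, 1.0, 0.005, 0.006]
contact_force: [0.4, 0.5, 0.4]
opening: -0.002
finger_force: 0.0
```

Call:
{"fn": "step_arm", "kwargs": {
  "increments": [
    [[0,0,-0.05],[0,0,0]],
    [[0,0,-0.05],[0,0,0]],
    [[0,0,-0.05],[0,0,0]],
    [[0,0,-0.05],[0,0,0]],
    [[0,0,-0.05],[0,0,0]],
    [[0,0,-0.05],[0,0,0]],
    [[0,0,-0.05],[0,0,0]],
    [[0,0,0],[0,0,0]],
    [[0,0,0],[0,0,0]],
    [[0,0,0],[0,0,0]]
  ]
}}

```text
clock: 25.5
tool_pos: [0.5649, -0.002, 0.0439]
eef_rot: [0.013, 1.0, 0.005, 0.006]
contact_force: [-1.9, -1.0, 5.9]
opening: 0.005
finger_force: 2.7
```

Call:
{"fn": "step_arm", "kwargs": {
  "increments": [
    [[0,0,-0.05],[0,0,0]],
    [[0,0,-0.05],[0,0,0]],
    [[0,0,0],[0,0,0]],
    [[0,0,0],[0,0,0]],
    [[0,0,0],[0,0,0]],
    [[0,0,0],[0,0,0]],
    [[0,0,0],[0,0,0]],
    [[0,0,0],[0,0,0]],
    [[0,0,0],[0,0,0]],
    [[0,0,0],[0,0,0]]
  ]
}}

```text
clock: 26.5
tool_pos: [0.565, -0.002, 0.0437]
eef_rot: [0.013, 1.0, 0.005, 0.006]
contact_force: [-3.0, -1.9, 12.8]
opening: 0.011
finger_force: 6.2
```

Call:
{"fn": "step_arm", "kwargs": {
  "increments": [
    [[0,0,-0.05],[0,0,0]],
    [[0,0,-0.03],[0,0,0]],
    [[0,0,0],[0,0,0]],
    [[0,0,0],[0,0,0]],
    [[0,0,0],[0,0,0]],
    [[0,0,0],[0,0,0]],
    [[0,0,0],[0,0,0]],
    [[0,0,0],[0,0,0]],
    [[0,0,0],[0,0,0]],
    [[0,0,0],[0,0,0]]
  ]
}}

```text
clock: 27.5
tool_pos: [0.565, -0.002, 0.0436]
eef_rot: [0.013, 1.0, 0.005, 0.006]
contact_force: [-4.7, -1.7, 17.7]
opening: 0.009
finger_force: 9.1
```

Call:
{"fn": "step_arm", "kwargs": {
  "increments": [
    [[0,0,0.3],[0,0,0]],
    [[0,0,1],[0,0,0]],
    [[0,0,2],[0,0,0]],
    [[0,0,3],[0,0,0]],
    [[0,-1,3],[0,0,0]],
    [[-1,-4,2],[0,0,0]],
    [[-1,-4,0],[0,0,0]],
    [[-1,-4,0],[0,0,0]],
    [[-1,-4,0],[0,0,0]],
    [[-1,-4,0],[0,0,0]]
  ]
}}

```text
clock: 28.5
tool_pos: [0.5143, -0.2136, 0.1551]
eef_rot: [0.013, 1.0, 0.005, 0.006]
contact_force: [0.7, 0.1, -0.3]
opening: 0.001
finger_force: 0.0
```

Run:
```python
from m import *
for n in("side","top"):
    p,d=r.snapshot(n); np.save(n+"9.npy",p)
    q=np.load(n+"0c.npy"); bx=(240,275,205,225) if n=="side" else (240,270,215,248)
    for i,l in((q,"before"),(p,"after")):
        try: g=sub(i,bx,"red"); print(n,l,g[1].mean(0),len(g[1]),g[0].min(0),g[0].max(0))
        except Exception as e: print(n,l,e)
p=np.load("side9.npy");q=np.load("top9.npy")
c,b=sub(p,(255,300,205,235),"blue");print("blue",b.mean(0),cv2.minAreaRect(c.astype(np.float32)))
cv2.imwrite("pics/end.png",np.hstack([cv2.resize(p[195:245,235:300],None,fx=6,fy=6,interpolation=2),cv2.resize(q[190:240,235:275],None,fx=6,fy=6,interpolation=2)])[:,:,::-1])
```

```text
side before [254.8607128  215.80699293] 1203 [249.9375 214.5625] [259.4375 216.9375]
side after [254.85191948 215.81924157] 1335 [249.8125 214.5625] [259.5625 217.0625]
top before [252.87116884 232.03643   ] 2757 [250.6875 227.1875] [255.1875 236.9375]
top after [252.87522385 232.19909563] 2792 [250.5625 227.5625] [255.3125 237.0625]
blue [271.67314363 218.62763361] ((273.61590576171875, 217.79568481445312), (5.712812423706055, 19.349048614501953), 83.48019409179688)
```

View pics/end.png

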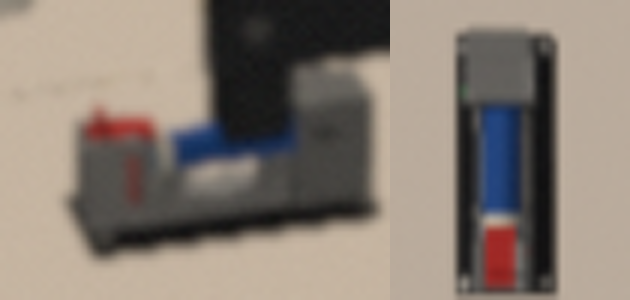

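The top view shows the red nose over the ring end: about 2 px (6 mm) of white is visible out of 10 mm, so about 4 mm is covered. The catch is unmoved in the side view, and the tool is clear of everything.

```bash
python3 -c "
from plant import r
print(r.finish_job())"
```

```text
the job is handed in; nothing more can be done
None
```

I loaded the blue cell in the cradle and handed the job in at about 28.6 s. The end views show the cell level and the catch shut over its ring end. I pressed it down with at most about 20 N, and the interface did not return a verdict.

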